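Free and lift the die out of an extruder head

ROBOT

A 7-joint arm with a two-finger parallel gripper is mounted at the origin on a cart in front of the work surface, level with it; the furniture and walls round the work are solid. World frame = base frame: x ahead of the robot, y to its left, z up, the work surface at z = 0. Lengths are in m, angles in rad, forces in N, time in s.
With the tool pointing down it reaches from about 0.4 to 0.85 m from the base axis. Payload 6.9 kg.
Tool frame: the origin (TCP) lies midway between the tips of the shut fingers; the grasp point (between the pads) lies 19 mm behind it; z points along the fingers, y is the line along which they close (so a half turn about z gives the same grasp; the last joint's range is limited). The gripper opens to 85 mm and grips with 20 to 120 N. Pads are 22 mm wide; open, the fingers measure 114 mm over their backs; the gripper's body (76 mm by 85 mm) begins 54 mm behind the grasp point. The pads swing forward as they close: fully open they stand 13 mm farther back than shut.
Start: joints at [1.393, 0.507, -0.238, 1.5, 0.126, 1.149, -0.155], TCP at [0.174, -0.6, 0.231] pointing down, gripper open.
Joint ranges: [-3.08, 3.08], [-0.24, 2.05], [-1.43, 1.35], [0, 2.5], [-1.52, 4.66], [0.17, 1.96], [-2.89, 2.89]. Speed limits (rad/s): [2.39, 2.39, 3.14, 3.14, 3.14, 3.14, 3.14].

INTERFACE

Orientations are given as a unit quaternion [x, y, z, w].
In Python, from bench import manip gives the robot as it stands.
- The arm moves only by the tool send_rows, never from a script. Its argument "rows" is a list of rows, each an object of numbers: "gripper": the gripper's target within -1 to 1 (shut at 1, half-way at 0, fully open at -1); "tx", "ty", "tz": the shift along the tool's x, y, z in cm; "roll": the turn about the tool's z in degrees. In form: [{"gripper": .., "tx": .., "ty": .., "tz": .., "roll": ..}, ...]. A call has 1 to 5 rows; each row is the pose to reach, as a shift and turn from the pose commanded when the call began, along the tool's axes at that moment; what a row does not reach only later rows make up. A row lasts 1/10 s, in which the tool goes at most 50 mm and 8.59 degrees, less where a joint would pass 70% of its speed; a pose out of reach is approached as far as the arm can. A call with a gripper value outside its range is refused whole. The fingers move at their own pace and stop on an object; the grip force is fixed at half the most. Time passes only in rows, so rows that repeat a pose let the fingers close. It gives the time, the measured TCP pose, the force, the opening and the grip force at its end, in the units of the state.
- manip.sense(): the state, without advancing time (a new reading comes with each control period).
- manip.capture(name): name is "scene" or "side" or "wrist"; returns a dict with "img" (480x640x3 uint8, red, green, blue), "fx", "fy", "cx", "cy" (pixels), "extrinsics" (4x4, takes a point from camera to world coordinates); the wrist camera has in their place "mount" (4x4, takes a point from camera to tool coordinates, whose origin is the TCP and whose axes are the flange's). Camera axes: x right, y down, z forward; pixel columns grow to the right and rows downward; lengths in m; the calibration is good to about 2 mm. The wrist camera is an equidistant fisheye: a pixel r from the principal point sees the ray r / f radians off the axis. A picture is of the moment at which its call begins: read the wrist's pose just before it. There is no depth.
- manip.job_done(): hands the job in; it is judged then, once.
The state is a dict: "time": time; "qpos": joint angles; "qd": joint speeds; "joint_torque": joint torques, N m; "tool_pos": TCP position; "ee_rot": TCP orientation; "ft_force": force on the tool from outside, world axes, zero at the start; "wrist_torque": the same for the moment, N m; "gripper_width": finger opening in m; "grasp_force": force on a finger pad.
Only numpy, scipy, OpenCV 4.12 (cv2) and the standard library are available. Lean on these libraries where they do the work, as an engineer would, in place of code of your own. Each camera call takes 0.05 s, during which the arm holds its last target. There are 200 camera calls.

TASK

The square die has to come out of the dark teal clay-extruder head for cleaning: take the flat-bladed key from its hole in the head's rim and use it (not the fingers) to give each of the two slotted retaining cams a counter-clockwise quarter-turn, all the way to the stop, so that both tongues swing off the die. Then lift the die straight up and level out of its pocket by the brass bridge on top, and set it down without dropping it, flat and bridge up, in the middle of the round wooden bat. The key must end up back in its hole, fully home, and the cup, the beaker and the mug behind stay where they are.

Things in the scene. Friction and masses are not known exactly. Their poses are not given: they have to be found in the camera images.
- die_head: Dark teal extruder head, fixed on the table: plate 140 (its x) x 172 (its y) x 26 mm high; origin at the centre of its underside, z up. A square pocket in its middle, 103 x 103 mm, 12 mm deep, holds the die, whose plate lies 2 mm below the rim. Cams on the rim at x = 0, y = +68 mm (a) and -68 mm (b). Head and bat may change sides of the table; the head is turned by up to 0.35 rad.
- cam_a (a joint): Angle of cam a (rad), about the vertical. At 0 (0 to 0.3 at the start) its tongue lies over the die's edge; it grows counter-clockwise seen from above; 1.571 is the stop, with the tongue along the rim towards the head's +x, clear of the die. It stays where it is left; friction moment about 0.12 N m. Tongue: 13 mm wide, 5 mm thick, lies on the rim, reaches 29 mm from the axis.
- cam_b (a joint): The same for cam b, at the -y side of the head; when open its tongue points to the head's -x.
- cam_a_slot (a point): Centre of the top of cam a's round slotted head (26 mm diameter), 39 mm above the table. It turns with the cam; its y axis lies along the screw slot (at angle 0: the head's y axis). The slot runs right across, is 4.5 mm wide (6.9 mm at its chamfered mouth) and 8 mm deep.
- cam_b_slot (a point): The same for cam b.
- key_hole (a point): Centre of the mouth of the key's hole in the head's rim, 26 mm above the table, at the head's x = -48, y = +68 mm. The hole is 23 mm (head's x) x 7.5 mm (head's y) and goes right through. Axes as the head's.
- key_handle (a point): Key (120 g), upright in its hole at the start. Centre of its flat red-brown handle, 12 mm thick (its x), 50 mm wide (its y; along the head's x when parked), 40 mm high; z away from the blade. Blade in the handle's plane, 3 mm thick, 18 mm wide; its end is 65 mm below this point. A collar (18 mm diameter) 43 mm below this point rests on the rim when home: this point is then 69 mm above the table.
- die_bridge (a point): Die (about 0.42 kg): centre of its bridge, a flat brass bar on edge 10 mm thick (its x), 70 mm long (its y), 22 mm high, on two legs, 20 mm clear above the plate; a thin bolt runs down from its middle and stands 3.5 mm out of its top. Plate 101 x 101 x 10 mm; its underside is 41 mm below this point. In the pocket: axes as the head's, this point 55 mm above the table.
- bat_top (a point): Centre of the top of the round wooden bat, 200 mm diameter, 12 mm thick, flat on the table, fixed.
- bisque_cup: Loose terracotta cup, 64 mm wide, 69 mm high, origin at the centre of its foot; a bystander behind the work.
- beaker: Loose grey beaker, 65 mm wide, 83 mm high, origin at the centre of its foot; a bystander.
- tea_mug: Loose cream mug with handle, 86 x 121 mm, 92 mm high, origin at the centre of its foot; a bystander.
Mind the look-alikes: they are no part of the job. Of the things that look like the part that bears key_handle, the largest one is meant.

How it is judged:
By the outcome, as a careful person would: the job done as asked, in the order asked, and still so for the second after the job is handed in, with the robot touching nothing.
It also fails if it takes over 72 s, if anything falls off the work surface, if the arm or the gripper's body presses on something with over 40 N, if the wrist force passes 120 N, or if a joint passes its speed limit or range.

## Working session

There is one attempt and no reset: what is moved stays moved. The work goes in short steps, Python scripts to look and compute and a tool call to move; the robot and the scene stay as the last step left them, time stands still between calls to the robot, and variables do not carry over. Pictures are saved under pics/ and viewed, at most 10 in all, crops included, and the job is handed in when it is done.

Besides the shell and the picture viewer there is one more tool, called after ">>>" in YAML: its name, and indented under it one key for each argument. send_rows: Moves the arm, as the interface text tells. Its arguments: {"type":"object","properties":{"rows":{"type":"array"}},"required":["rows"]}

```bash
mkdir -p pics; ls; python3 - <<'E'
from bench import manip
import cv2,numpy as np
s=manip.sense();print({k:np.round(v,3).tolist() for k,v in s.items()})
a=[]
for n in("scene","side"):
    c=manip.capture(n);cv2.imwrite(f"pics/{n}0.png",c["img"][:,:,::-1]);np.savez(f"pics/{n}0.npz",**c)
    print(n,c["fx"],c["fy"],c["cx"],c["cy"],np.round(c["extrinsics"],3).tolist())
c=manip.capture("wrist");print(c["fx"],c["cx"],c["cy"],np.round(c["mount"],4).tolist());cv2.imwrite("pics/wrist0.png",c["img"][:,:,::-1])
E
```

```text
pics
{'time': 0.0, 'qpos': [1.393, 0.508, -0.238, 1.501, 0.126, 1.149, -0.155], 'qd': [0.001, -0.001, 0.0, -0.001, -0.002, -0.001, -0.0], 'joint_torque': [-0.002, -62.061, -2.187, -24.966, 0.013, 0.012, 0.0], 'tool_pos': [0.174, -0.6, 0.23], 'ee_rot': [0.99, 0.141, -0.0, -0.001], 'ft_force': [-1.01, 0.58, -0.266], 'wrist_torque': [-0.011, 0.007, -0.033], 'grasp_force': 0.0, 'gripper_width': 0.085}
scene 537.4480299453429 537.4480299453429 323.03485817749913 241.28820446097404 [[-0.809, -0.336, 0.483, -0.009], [-0.588, 0.44, -0.679, 0.852], [0.016, -0.833, -0.553, 0.773], [0.0, 0.0, 0.0, 1.0]]
side 547.9775750237205 547.9775750237205 318.9079602377978 250.25087150601317 [[-0.969, -0.108, 0.223, 0.333], [-0.248, 0.477, -0.844, 0.988], [-0.015, -0.872, -0.489, 0.638], [0.0, 0.0, 0.0, 1.0]]
371.64829954431775 326.4003250289143 237.5666676469289 [[-0.0008, -0.9506, -0.3105, 0.0797], [1.0, -0.0006, -0.0008, -0.0009], [0.0005, -0.3105, 0.9506, -0.1431], [0.0, 0.0, 0.0, 1.0]]
```

View pics/scene0.png

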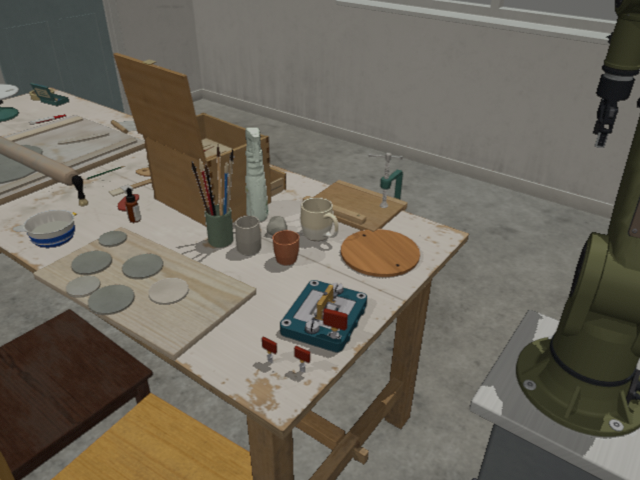

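View pics/side0.png

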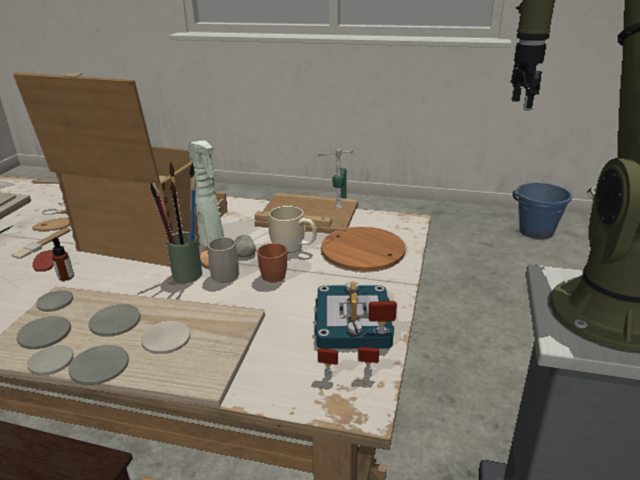

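The scene view shows the head near (325,315), the bat near (380,252), the key handle near (335,320), and two smaller decoy keys at (270,347) and (302,354). In the side view the head is at (355,318), the bat at (363,248) and the key at (382,311). Next I'll take rough positions and a close crop.

```bash
cat > h.py <<'E'
import numpy as np,cv2
from scipy.spatial.transform import Rotation as R
def ray(c,u,v):
    d=np.array([(u-c["cx"])/c["fx"],(v-c["cy"])/c["fy"],1.]);E=c["extrinsics"]
    return E[:3,3],E[:3,:3]@d
def onz(c,p,z):
    o,d=ray(c,*p);return o+d*(z-o[2])/d[2]
def wray(c,s,u,v):
    T=np.eye(4);T[:3,:3]=R.from_quat(s["ee_rot"]).as_matrix();T[:3,3]=s["tool_pos"];T=T@c["mount"]
    x,y=u-c["cx"],v-c["cy"];r=np.hypot(x,y);t=r/c["fx"]
    d=np.array([x/r*np.sin(t),y/r*np.sin(t),np.cos(t)]);return T[:3,3],T[:3,:3]@d
def won(c,s,p,z):
    o,d=wray(c,s,*p);return o+d*(z-o[2])/d[2]
def tri(a,b):
    (o1,d1),(o2,d2)=a,b
    A=np.stack([d1,-d2],1);t=np.linalg.lstsq(A,o2-o1,rcond=None)[0]
    return (o1+d1*t[0]+o2+d2*t[1])/2, np.linalg.norm(o1+d1*t[0]-o2-d2*t[1])
E
python3 - <<'E'
from h import *
for n,roi in(("scene",(260,270,120,100)),("side",(300,270,110,90))):
    c=dict(np.load(f"pics/{n}0.npz"));im=c["img"];hsv=cv2.cvtColor(im,cv2.COLOR_RGB2HSV)
    # bat
    m=((hsv[...,0]>5)&(hsv[...,0]<16)&(hsv[...,1]>140)&(hsv[...,2]>90)).astype(np.uint8)
    m[:, :300]=0; m[:225]=0;m[285:]=0
    cs,_=cv2.findContours(m,0,1);k=max(cs,key=cv2.contourArea)
    pts=np.array([onz(c,p[0],0.012) for p in k]);e=cv2.minEnclosingCircle(pts[:,:2].astype(np.float32));print(n,"bat",e,cv2.contourArea(k))
    m=(((hsv[...,0]<6)|(hsv[...,0]>174))&(hsv[...,1]>150)&(hsv[...,2]>60)).astype(np.uint8)
    q,l,st,ce=cv2.connectedComponentsWithStats(m)
    for i in range(1,q):
        if st[i,4]>60 and ce[i,1]>280: print(n,"red",st[i],ce[i],onz(c,ce[i],0.069))
    m=((hsv[...,0]>85)&(hsv[...,0]<105)&(hsv[...,1]>120)).astype(np.uint8);x,y,w,h=roi;mm=np.zeros_like(m);mm[y:y+h,x:x+w]=m[y:y+h,x:x+w]
    k=cv2.findNonZero(mm);print("teal",cv2.boundingRect(k))
    cr=im[y:y+h,x:x+w];cv2.imwrite(f"pics/{n}_crop.png",cv2.resize(cr,(400,int(400*h/w)),interpolation=cv2.INTER_CUBIC)[:,:,::-1])
a=cv2.imread("pics/scene_crop.png");b=cv2.imread("pics/side_crop.png");H=max(len(a),len(b))
p=lambda i:cv2.copyMakeBorder(i,0,H-len(i),0,0,0)
cv2.imwrite("pics/crops.png",np.hstack([p(a),p(b)]))
E
```

```text
scene bat ((0.5192281603813171, -0.13157382607460022), 0.10172499716281891) 2675.0
scene red [324 309  23  21 328] [334.67378049 318.53963415] [0.42827085 0.19397086 0.069     ]
scene red [262 337  14  16 128] [268.734375 344.5625  ] [0.48418808 0.32500105 0.069     ]
scene red [295 346  15  16 149] [301.58389262 353.51006711] [0.42217065 0.30664114 0.069     ]
teal (281, 282, 85, 70)
side bat ((0.5218851566314697, -0.13117560744285583), 0.10281740874052048) 2609.5
side red [370 302  26  19 449] [382.0935412  310.42761693] [0.42932463 0.19193117 0.069     ]
side red [359 347  20  15 255] [368.1254902  354.09019608] [0.43308746 0.31442538 0.069     ]
side red [318 349  20  15 235] [327.20851064 355.45106383] [0.49544048 0.33257446 0.069     ]
teal (315, 286, 78, 62)
```

View pics/crops.png

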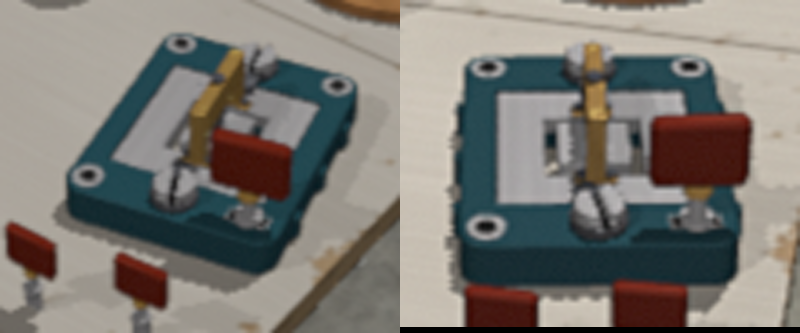

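The key handle is at about (0.429, 0.193), so the head's +x points away from the robot. Next I'll work out the yaw and the first move.

```bash
python3 - <<'E'
from h import *
side=dict(np.load("pics/side0.npz"));sc=dict(np.load("pics/scene0.npz"))
P=[onz(side,p,.026) for p in((323.9,288.4),(379.5,288.2),(323.9,332.2))]
Q=[onz(sc,p,.026) for p in((314,282.9),(361.4,295.8),(286.4,322.5))]
for A in(P,Q):
    print(np.round(A,3).tolist()); print([np.degrees(np.arctan2(*(v[1::-1]))) for v in (A[0]-A[1],A[2]-A[0])],(A[1]+A[2])/2)
print("cup,mug,beaker feet, clamp",[onz(side,p,0).round(2) for p in((272,280),(288,250),(222,280),(338,205))])
print("tall tri",tri(ray(side,323,153),ray(sc,370,156)))
E
```

```text
[[0.563, 0.083, 0.026], [0.453, 0.056, 0.026], [0.529, 0.222, 0.026]]
[np.float64(13.413816169198519), np.float64(103.8770252042172)] [0.49091665 0.13936163 0.026     ]
[[0.561, 0.084, 0.026], [0.451, 0.058, 0.026], [0.527, 0.223, 0.026]]
[np.float64(13.340001576706593), np.float64(103.59497714068955)] [0.48879976 0.14060792 0.026     ]
cup,mug,beaker feet, clamp [array([0.69, 0.04, 0.  ]), array([ 0.7, -0.1,  0. ]), array([0.8 , 0.06, 0.  ]), array([ 0.64, -0.38,  0.  ])]
tall tri (array([ 0.65363639, -0.28467543,  0.17935946]), np.float64(0.00417009286895108))
```

>>> send_rows:
  rows:
    - {"gripper":-1,"tx":5,"ty":0}
    - {"gripper":-1,"tx":10,"ty":0}
    - {"gripper":-1,"tx":14,"ty":-2}
    - {"gripper":-1,"tx":18,"ty":-5}
    - {"gripper":-1,"tx":22,"ty":-9}

```text
invalid input
```

>>> send_rows:
  rows:
    - {"gripper":-1,"tx":4,"ty":-2.7,"tz":0,"roll":0}
    - {"gripper":-1,"tx":8,"ty":-5.5,"tz":0,"roll":0}
    - {"gripper":-1,"tx":12,"ty":-8.2,"tz":0,"roll":0}
    - {"gripper":-1,"tx":16,"ty":-11,"tz":0,"roll":0}
    - {"gripper":-1,"tx":20,"ty":-13.7,"tz":0,"roll":0}

```text
time: 0.65
tool_pos: [0.329, -0.411, 0.2312]
ee_rot: [0.99, 0.141, -0.0, -0.0]
ft_force: [0.8, 0.3, -0.6]
gripper_width: 0.0851
grasp_force: 0.0
```

>>> send_rows:
  rows:
    - {"gripper":-1,"tx":4,"ty":-3,"tz":0,"roll":0}
    - {"gripper":-1,"tx":8,"ty":-6,"tz":0,"roll":0}
    - {"gripper":-1,"tx":12,"ty":-8.5,"tz":0,"roll":0}
    - {"gripper":-1,"tx":14.2,"ty":-13,"tz":0,"roll":0}
    - {"gripper":-1,"tx":16.4,"ty":-17.5,"tz":0,"roll":1.3}

```text
time: 1.15
tool_pos: [0.4374, -0.1972, 0.231]
ee_rot: [0.992, 0.13, -0.0, -0.0]
ft_force: [0.9, 0.4, 0.6]
gripper_width: 0.0857
grasp_force: 0.0
```

>>> send_rows:
  rows:
    - {"gripper":-1,"tx":2.2,"ty":-4.5,"tz":0,"roll":0}
    - {"gripper":-1,"tx":4.4,"ty":-9,"tz":0,"roll":0.5}
    - {"gripper":-1,"tx":6.6,"ty":-13.5,"tz":0,"roll":1}
    - {"gripper":-1,"tx":8.8,"ty":-18,"tz":0,"roll":1.4}
    - {"gripper":-1,"tx":11,"ty":-22.5,"tz":0,"roll":1.4}

```text
time: 1.65
tool_pos: [0.4851, 0.048, 0.2314]
ee_rot: [0.993, 0.117, 0.0, 0.0]
ft_force: [1.3, -1.0, -0.2]
gripper_width: 0.0854
grasp_force: 0.0
```

>>> send_rows:
  rows:
    - {"gripper":-1,"tx":1.5,"ty":-4.5,"tz":0,"roll":0}
    - {"gripper":-1,"tx":2,"ty":-6.5,"tz":0,"roll":0}
    - {"gripper":-1,"tx":2,"ty":-6.5,"tz":0,"roll":0}

```text
time: 1.95
tool_pos: [0.4889, 0.1182, 0.2312]
ee_rot: [0.993, 0.121, 0.0, -0.001]
ft_force: [-0.4, -1.1, -0.1]
gripper_width: 0.0853
grasp_force: 0.0
```

```bash
cat > w.py <<'E'
import sys
from bench import manip
from h import *
s=manip.sense();c=manip.capture("wrist");n=sys.argv[1]
cv2.imwrite(f"pics/{n}.png",c["img"][:,:,::-1])
np.savez(f"pics/{n}.npz",**c,ee_rot=s["ee_rot"],tool_pos=s["tool_pos"])
y=R.from_quat(s["ee_rot"]).as_matrix()[:,0]
print(np.round(s["time"],2),np.round(s["tool_pos"],4),"yaw",np.degrees(np.arctan2(y[1],y[0])).round(2),"q",np.round(s["qpos"],2),"f",np.round(s["ft_force"],1))
E
python3 w.py w1
```

```text
1.95 [0.4889 0.1182 0.2312] yaw 13.87 q [ 0.07  0.34 -0.48  1.81  0.18  1.03 -1.81] f [-0.4 -1.1 -0.1]
```

View pics/w1.png

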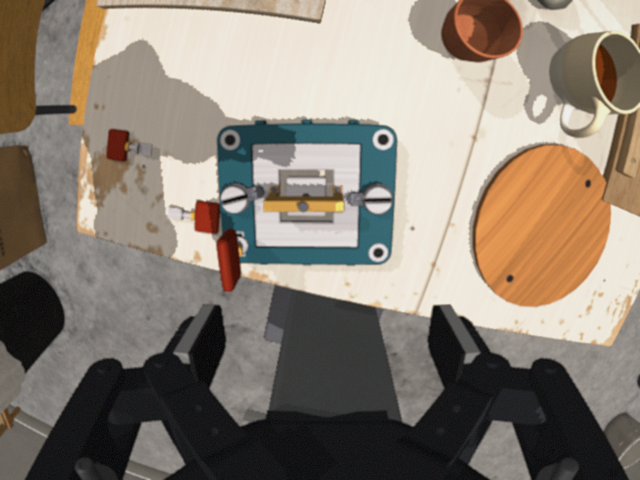

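The wrist view shows cam a near (235,197), cam b near (378,200), the bridge near (304,204) and the key at (230,262). Joint 7 would hit its limit if the tool turned 90° clockwise from here. So I'll turn the tool half round counter-clockwise.

>>> send_rows:
  rows:
    - {"gripper":-1,"tx":0,"ty":0,"tz":0,"roll":-8.5}
    - {"gripper":-1,"tx":0,"ty":0,"tz":0,"roll":-17}
    - {"gripper":-1,"tx":0,"ty":0,"tz":0,"roll":-25.5}
    - {"gripper":-1,"tx":0,"ty":0,"tz":0,"roll":-34}
    - {"gripper":-1,"tx":0,"ty":0,"tz":0,"roll":-42.5}

```text
time: 2.5
tool_pos: [0.4895, 0.1117, 0.2311]
ee_rot: [0.882, 0.471, -0.0, 0.0]
ft_force: [0.2, -0.3, 0.4]
gripper_width: 0.0852
grasp_force: 0.0
```

>>> send_rows:
  rows:
    - {"gripper":-1,"tx":0,"ty":0,"tz":0,"roll":-8.5}
    - {"gripper":-1,"tx":0,"ty":0,"tz":0,"roll":-17}
    - {"gripper":-1,"tx":0,"ty":0,"tz":0,"roll":-25.5}
    - {"gripper":-1,"tx":0,"ty":0,"tz":0,"roll":-34}
    - {"gripper":-1,"tx":0,"ty":0,"tz":0,"roll":-42.5}

```text
time: 3.0
tool_pos: [0.4895, 0.1116, 0.231]
ee_rot: [0.652, 0.759, -0.001, 0.0]
ft_force: [0.2, 0.5, -0.1]
gripper_width: 0.0851
grasp_force: 0.0
```

>>> send_rows:
  rows:
    - {"gripper":-1,"tx":0,"ty":0,"tz":0,"roll":-8.5}
    - {"gripper":-1,"tx":0,"ty":0,"tz":0,"roll":-17}
    - {"gripper":-1,"tx":0,"ty":0,"tz":0,"roll":-25.5}
    - {"gripper":-1,"tx":0,"ty":0,"tz":0,"roll":-34}
    - {"gripper":-1,"tx":0,"ty":0,"tz":0,"roll":-42.5}

```text
time: 3.5
tool_pos: [0.4896, 0.1116, 0.231]
ee_rot: [0.332, 0.943, -0.001, 0.0]
ft_force: [1.1, 0.3, 0.2]
gripper_width: 0.0855
grasp_force: 0.0
```

>>> send_rows:
  rows:
    - {"gripper":-1,"tx":0,"ty":0,"tz":0,"roll":-8.5}
    - {"gripper":-1,"tx":0,"ty":0,"tz":0,"roll":-17}
    - {"gripper":-1,"tx":0,"ty":0,"tz":0,"roll":-25.5}
    - {"gripper":-1,"tx":0,"ty":0,"tz":0,"roll":-34}
    - {"gripper":-1,"tx":0,"ty":0,"tz":0,"roll":-42.5}

```text
time: 4.0
tool_pos: [0.4896, 0.1115, 0.2309]
ee_rot: [-0.032, 0.999, -0.001, -0.0]
ft_force: [-0.3, -0.0, -0.4]
gripper_width: 0.0855
grasp_force: 0.0
```

>>> send_rows:
  rows:
    - {"gripper":-1,"tx":0,"ty":0,"tz":0,"roll":-8.5}
    - {"gripper":-1,"tx":0,"ty":0,"tz":0,"roll":-10}
    - {"gripper":-1,"tx":0,"ty":0,"tz":0,"roll":-10}
    - {"gripper":-1,"tx":0,"ty":0,"tz":0,"roll":-10}

```text
time: 4.4
tool_pos: [0.4895, 0.1132, 0.2312]
ee_rot: [-0.115, 0.993, -0.0, -0.0]
ft_force: [-0.6, -0.4, 0.4]
gripper_width: 0.0857
grasp_force: 0.0
```

```bash
python3 w.py w2; python3 - <<'E'
from h import *
for n,z in(("w1",1),("w2",1)):
    d=dict(np.load(f"pics/{n}.npz"));im=d["img"]
    hsv=cv2.cvtColor(im,cv2.COLOR_RGB2HSV)
    # rim corner screws & cams: bright low-sat blobs surrounded by teal
    m=((hsv[...,0]>85)&(hsv[...,0]<105)&(hsv[...,1]>90)&(hsv[...,2]>30)).astype(np.uint8)
    m[300:]=0
    q,l,st,ce=cv2.connectedComponentsWithStats(m);i=1+np.argmax(st[1:,4]);print(n,st[i])
    k=cv2.findContours((l==i).astype(np.uint8),0,1)[0];k=max(k,key=cv2.contourArea);h=cv2.convexHull(k)
    H=np.zeros_like(m);cv2.fillConvexPoly(H,h,1)
    b=((hsv[...,1]<60)&(hsv[...,2]>110)&(H>0)).astype(np.uint8)
    q,l,st,ce=cv2.connectedComponentsWithStats(b)
    for i in range(1,q):
        if st[i,4]>25: print(st[i],ce[i].round(1),won(d,d,ce[i],.026).round(4),won(d,d,ce[i],.039).round(4))
d=cv2.imread("pics/w2.png");cv2.imwrite("pics/w2c.png",cv2.resize(d[100:330,180:450],(800,681),interpolation=cv2.INTER_CUBIC)[:600])
E
```

```text
4.4 [0.4895 0.1132 0.2312] yaw -166.74 q [ 0.54  0.58 -1.31  1.81  0.6   1.23  0.85] f [-0.6 -0.4  0.4]
w1 [ 218  120  178   80 5233]
[267 120  35   4 110] [284.1 121.6] [0.5558 0.1767 0.026 ] [0.5562 0.1753 0.039 ]
[312 120  36   4 104] [329.4 121.4] [0.5656 0.1358 0.026 ] [0.5656 0.1359 0.039 ]
[372 129  22  22 301] [382.6 139.3] [0.5618 0.0838 0.026 ] [0.562  0.0858 0.039 ]
[221 130  19  20 172] [229.7 139.5] [0.5285 0.2241 0.026 ] [0.5299 0.2208 0.039 ]
[ 253  143  108   55 5169] [307.5 167.6] [0.5184 0.1454 0.026 ] [0.5202 0.1451 0.039 ]
[223 186  22   7 103] [233.5 189.5] [0.4816 0.211  0.026 ] [0.4847 0.2083 0.039 ]
[363 186  29  13 265] [377.7 192.8] [0.5111 0.0746 0.026 ] [0.5132 0.077  0.039 ]
[350 194  12   4  40] [355.2 195.7] [0.503  0.0949 0.026 ] [0.5053 0.0965 0.039 ]
w2 [ 264  135  174   75 4607]
[312 135  37   4  96] [331.  136.2] [0.4253 0.1035 0.026 ] [0.4248 0.1032 0.039 ]
[359 135  32   4  82] [373.5 136.6] [0.4161 0.142  0.026 ] [0.4159 0.1403 0.039 ]
[266 144  22  22 298] [276.6 154.3] [0.4531 0.0576 0.026 ] [0.4516 0.0591 0.039 ]
[ 300  159  105   51 4886] [351.1 182.7] [0.4638 0.1322 0.026 ] [0.4619 0.1309 0.039 ]
[417 162   6  10  28] [419.  166.6] [0.4326 0.1919 0.026 ] [0.4318 0.1883 0.039 ]
[269 201  24   8 127] [280.9 205.5] [0.5008 0.0717 0.026 ] [0.4975 0.0726 0.039 ]
[416 203  18   6  65] [424.4 205.7] [0.4683 0.2083 0.026 ] [0.4662 0.2041 0.039 ]
```

View pics/w2c.png

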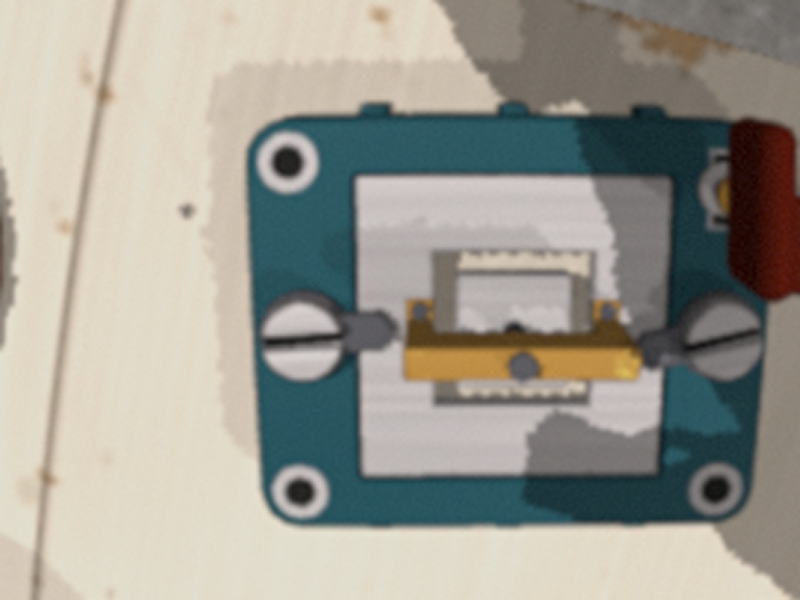

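The half-turn view gives cam b at (282,214), cam a at (424,214), and rim screws at (277,154), (281,266) and (421,265). I'll combine both yaws to cancel the mount bias.

```bash
python3 - <<'E'
from h import *
w1,w2=[dict(np.load(f"pics/{n}.npz")) for n in("w1","w2")]
a=[won(w1,w1,p,.026) for p in((382.6,139.3),(230,140),(378.3,252.5))]
b=[won(w2,w2,p,.026) for p in((281.2,265.7),(421.3,265),(276.8,154.3))]
for x,y in zip(a,b): print(x.round(4),y.round(4),((x+y)/2).round(4))
m=[(x+y)/2 for x,y in zip(a,b)]
print("centre",(m[1]+m[2])/2,"yaw",np.degrees(np.arctan2(*(m[0]-m[2])[1::-1])),np.degrees(np.arctan2(*(m[1]-m[0])[1::-1]))-90)
for nm,z,p,q in(("camb",.039,(377.7,200),(281.9,214.1)),("cama",.039,(235,197.5),(423.7,213.7)),("bolt",.0695,(303.5,206),(180+523/2.963,100+366/2.963))):
    x,y=won(w1,w1,p,z),won(w2,w2,q,z);print(nm,x.round(4),y.round(4),((x+y)/2).round(4))
# slot directions in w2
for nm,p,q in(("b",(262,343),(342,336)),("a",(688,347),(757,331))):
    P=[won(w2,w2,(180+u/2.963,100+v/2.963),.039) for u,v in(p,q)];e=P[1]-P[0];print(nm,"slot dir",np.degrees(np.arctan2(e[1],e[0])))
# handle centre: red in w1 / w2
side=dict(np.load("pics/side0.npz"));sc=dict(np.load("pics/scene0.npz"))
print("key tri",tri(ray(side,382.09,310.43),ray(sc,334.67,318.54)))
E
```

```text
[0.5618 0.0837 0.026 ] [0.5623 0.084  0.026 ] [0.562  0.0839 0.026 ]
[0.5281 0.2237 0.026 ] [0.5291 0.2244 0.026 ] [0.5286 0.224  0.026 ]
[0.4526 0.0572 0.026 ] [0.453  0.0578 0.026 ] [0.4528 0.0575 0.026 ]
centre [0.49071231 0.14076127 0.026     ] yaw 13.583809647583577 13.427467425739508
camb [0.5066 0.0752 0.039 ] [0.5053 0.0751 0.039 ] [0.506  0.0752 0.039 ]
cama [0.4775 0.2054 0.039 ] [0.4739 0.2057 0.039 ] [0.4757 0.2056 0.039 ]
bolt [0.4918 0.1403 0.0695] [0.4904 0.1408 0.0695] [0.4911 0.1406 0.0695]
b slot dir 108.02942190575264
a slot dir 116.92967530655756
key tri (array([0.42885262, 0.19329724, 0.06918313]), np.float64(0.0014655552187236402))
```

>>> send_rows:
  rows:
    - {"gripper":-1,"tx":2,"ty":4.5,"tz":0,"roll":0}
    - {"gripper":-1,"tx":4,"ty":9,"tz":0,"roll":0}
    - {"gripper":-1,"tx":4,"ty":9.3,"tz":4,"roll":0}
    - {"gripper":-1,"tx":4,"ty":9.3,"tz":8,"roll":0}
    - {"gripper":-1,"tx":4,"ty":9.3,"tz":10,"roll":0}

```text
time: 4.95
tool_pos: [0.4278, 0.1943, 0.1291]
ee_rot: [-0.117, 0.993, -0.001, -0.001]
ft_force: [0.3, -0.3, 0.4]
gripper_width: 0.0853
grasp_force: 0.0
```

>>> send_rows:
  rows:
    - {"gripper":-1,"tx":0,"ty":0,"tz":0,"roll":0}
    - {"gripper":-1,"tx":0,"ty":0,"tz":0,"roll":0}
    - {"gripper":-1,"tx":0,"ty":0,"tz":0,"roll":0}

```text
time: 5.25
tool_pos: [0.4295, 0.1957, 0.1326]
ee_rot: [-0.117, 0.993, 0.0, 0.001]
ft_force: [-0.4, 0.3, 0.4]
gripper_width: 0.0853
grasp_force: 0.0
```

```bash
python3 w.py w3; python3 - <<'E'
from h import *
d=dict(np.load("pics/w3.npz"));im=d["img"];hsv=cv2.cvtColor(im,cv2.COLOR_RGB2HSV)
m=(((hsv[...,0]<6)|(hsv[...,0]>174))&(hsv[...,1]>150)&(hsv[...,2]>40)).astype(np.uint8)
q,l,st,ce=cv2.connectedComponentsWithStats(m)
for i in range(1,q):
    if st[i,4]>100:
        k=cv2.findContours((l==i).astype(np.uint8),0,1)[0][0];r=cv2.minAreaRect(k)
        print(st[i],ce[i].round(1),np.round(cv2.boxPoints(r)).tolist())
        for x in cv2.boxPoints(r): print(won(d,d,x,.089).round(4))
E
```

```text
5.25 [0.4295 0.1957 0.1326] yaw -166.54 q [ 0.28  0.62 -1.19  2.02  0.71  0.98  0.53] f [-0.4  0.3  0.4]
[ 313  209   23   95 1500] [324.1 257.1] [[312.0, 210.0], [331.0, 209.0], [336.0, 303.0], [316.0, 304.0]]
[0.3982 0.1813 0.089 ]
[0.3953 0.1912 0.089 ]
[0.4477 0.2067 0.089 ]
[0.451  0.1958 0.089 ]
[ 357  231   39   43 1166] [375.7 251.8] [[356.0, 269.0], [363.0, 229.0], [396.0, 235.0], [389.0, 275.0]]
[0.4252 0.2123 0.089 ]
[0.4023 0.21   0.089 ]
[0.4013 0.2281 0.089 ]
[0.4244 0.2311 0.089 ]
[473 320  25  27 342] [485.6 329.8] [[472.0, 322.0], [489.0, 312.0], [504.0, 335.0], [487.0, 346.0]]
[0.4442 0.2925 0.089 ]
[0.4347 0.3013 0.089 ]
[0.4496 0.3204 0.089 ]
[0.4596 0.3111 0.089 ]
```

View pics/w3.png

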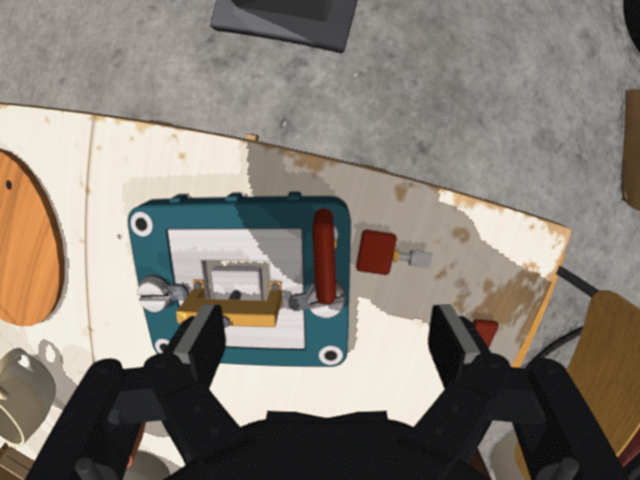

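The key handle lies midway between the fingers, at (324,257) with pads at 222 and 432, and the decoys lie flat on the table clear of it. I'll descend and grip.

>>> send_rows:
  rows:
    - {"gripper":-1,"tx":0,"ty":0,"tz":4,"roll":0}
    - {"gripper":-1,"tx":0,"ty":0,"tz":7,"roll":0}
    - {"gripper":-1,"tx":0,"ty":0,"tz":8.1,"roll":0}
    - {"gripper":0.3,"tx":0,"ty":0,"tz":8.1,"roll":0}
    - {"gripper":1,"tx":0,"ty":0,"tz":8.1,"roll":0}

```text
time: 5.8
tool_pos: [0.4294, 0.1958, 0.0515]
ee_rot: [-0.118, 0.993, 0.0, 0.001]
ft_force: [-0.4, 0.6, 0.2]
gripper_width: 0.059
grasp_force: 0.0
```

>>> send_rows:
  rows:
    - {"gripper":1,"tx":0,"ty":0,"tz":0,"roll":0}
    - {"gripper":1,"tx":0,"ty":0,"tz":0,"roll":0}
    - {"gripper":1,"tx":0,"ty":0,"tz":0,"roll":0}
    - {"gripper":1,"tx":0,"ty":0,"tz":0,"roll":0}
    - {"gripper":1,"tx":0,"ty":0,"tz":0,"roll":0}

```text
time: 6.3
tool_pos: [0.4293, 0.1953, 0.051]
ee_rot: [-0.118, 0.993, 0.0, 0.001]
ft_force: [0.2, -1.2, 6.1]
gripper_width: 0.0113
grasp_force: 58.3
```

>>> send_rows:
  rows:
    - {"gripper":1,"tx":0,"ty":0,"tz":-1.5,"roll":0}
    - {"gripper":1,"tx":0,"ty":0,"tz":-3,"roll":0}
    - {"gripper":1,"tx":0,"ty":0,"tz":-5,"roll":0}
    - {"gripper":1,"tx":0,"ty":0,"tz":-6.4,"roll":0}
    - {"gripper":1,"tx":-2,"ty":0,"tz":-6.4,"roll":8}

```text
time: 6.8
tool_pos: [0.4473, 0.1997, 0.1159]
ee_rot: [-0.048, 0.999, -0.0, 0.0]
ft_force: [0.0, 0.8, -1.3]
gripper_width: 0.0114
grasp_force: 58.4
```

```bash
python3 w.py w4
```

```text
6.8 [0.4473 0.1997 0.1159] yaw -174.46 q [ 0.23  0.65 -1.11  2.    0.72  0.96  0.42] f [ 0.   0.8 -1.3]
```

>>> send_rows:
  rows:
    - {"gripper":1,"tx":-1,"ty":0.2,"tz":0,"roll":8.5}
    - {"gripper":1,"tx":-2.7,"ty":0.4,"tz":0,"roll":17}
    - {"gripper":1,"tx":-2.7,"ty":0.4,"tz":0,"roll":25.5}
    - {"gripper":1,"tx":-2.7,"ty":0.4,"tz":0,"roll":34}
    - {"gripper":1,"tx":-2.7,"ty":0.4,"tz":0,"roll":42.5}

```text
time: 7.35
tool_pos: [0.4747, 0.2062, 0.1142]
ee_rot: [0.32, 0.947, -0.0, -0.0]
ft_force: [-0.2, 0.2, 0.2]
gripper_width: 0.0113
grasp_force: 58.4
```

>>> send_rows:
  rows:
    - {"gripper":1,"tx":0,"ty":0,"tz":0,"roll":8.5}
    - {"gripper":1,"tx":0,"ty":0,"tz":0,"roll":17}
    - {"gripper":1,"tx":0,"ty":0,"tz":0,"roll":26.1}
    - {"gripper":1,"tx":0,"ty":0,"tz":0,"roll":26.1}
    - {"gripper":1,"tx":0,"ty":0,"tz":0,"roll":26.1}

```text
time: 7.85
tool_pos: [0.4747, 0.2063, 0.1143]
ee_rot: [0.521, 0.853, -0.0, 0.0]
ft_force: [-0.4, -0.2, -1.5]
gripper_width: 0.0115
grasp_force: 58.4
```

```bash
python3 w.py w5; python3 - <<'E'
import cv2
d=cv2.imread("pics/w5.png");cv2.imwrite("pics/w5c.png",cv2.resize(d[150:350,220:430],(630,600),interpolation=cv2.INTER_CUBIC))
E
```

```text
7.85 [0.4747 0.2063 0.1143] yaw 117.14 q [ 0.04  0.56 -0.76  1.93  0.51  0.85 -0.52] f [-0.4 -0.2 -1.5]
```

View pics/w5c.png

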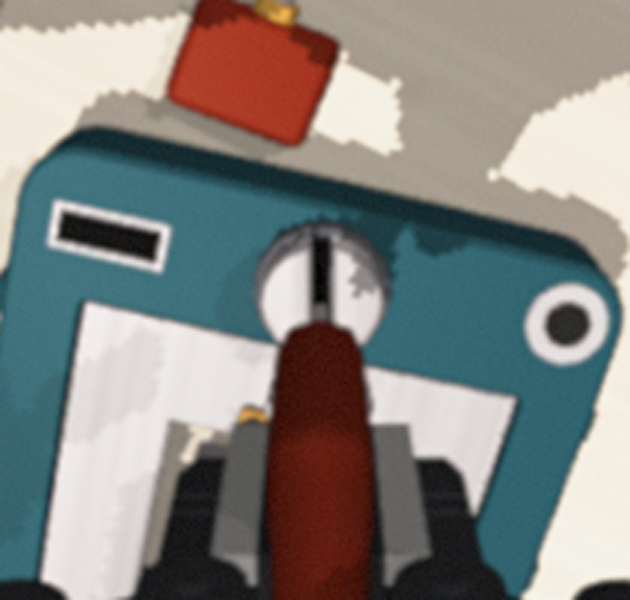

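The slot is upright in the image at x ≈ 326.7 px, directly under the key blade and on the camera's centre plane, so the key is aligned with cam a. I'll insert it.

>>> send_rows:
  rows:
    - {"gripper":1,"tx":0,"ty":0,"tz":1.5,"roll":0}
    - {"gripper":1,"tx":0,"ty":0,"tz":2.6,"roll":0}
    - {"gripper":1,"tx":0,"ty":0,"tz":3.0,"roll":0}
    - {"gripper":1,"tx":0,"ty":0,"tz":3.2,"roll":0}
    - {"gripper":1,"tx":0,"ty":0,"tz":3.2,"roll":0}

```text
time: 8.4
tool_pos: [0.4746, 0.2063, 0.0821]
ee_rot: [0.523, 0.852, -0.0, -0.0]
ft_force: [-0.1, 0.3, -1.6]
gripper_width: 0.0113
grasp_force: 58.5
```

>>> send_rows:
  rows:
    - {"gripper":1,"tx":0,"ty":0,"tz":0.15,"roll":0}
    - {"gripper":1,"tx":0,"ty":0,"tz":0.3,"roll":0}
    - {"gripper":1,"tx":0,"ty":0,"tz":0.3,"roll":0}

```text
time: 8.7
tool_pos: [0.4748, 0.2062, 0.0793]
ee_rot: [0.523, 0.852, -0.0, 0.0]
ft_force: [-0.2, 1.3, -1.4]
gripper_width: 0.0114
grasp_force: 58.5
```

>>> send_rows:
  rows:
    - {"gripper":1,"tx":0,"ty":0,"tz":0,"roll":-7}
    - {"gripper":1,"tx":0,"ty":0,"tz":0,"roll":-14}
    - {"gripper":1,"tx":0,"ty":0,"tz":0,"roll":-21}
    - {"gripper":1,"tx":0,"ty":0,"tz":0,"roll":-28}
    - {"gripper":1,"tx":0,"ty":0,"tz":0,"roll":-35}

```text
time: 9.2
tool_pos: [0.4748, 0.2066, 0.0795]
ee_rot: [0.24, 0.971, 0.0, 0.0]
ft_force: [-0.6, 0.0, -0.6]
gripper_width: 0.0116
grasp_force: 58.7
```

```bash
python3 -c "
from bench import manip;s=manip.sense();print(s['wrist_torque'],s['ft_force'],s['tool_pos'],s['qpos'])"
```

```text
[ 0.18522575  0.22467867 -0.1956531 ] [-0.5727099   0.01426185 -0.57359369] [0.474828   0.20656995 0.07953954] [ 0.10855367  0.66000547 -0.89165524  1.97021989  0.69005527  0.8467049
 -0.08103034]
```

>>> send_rows:
  rows:
    - {"gripper":1,"tx":0,"ty":0,"tz":0,"roll":-8}
    - {"gripper":1,"tx":0,"ty":0,"tz":0,"roll":-16}
    - {"gripper":1,"tx":0,"ty":0,"tz":0,"roll":-24}
    - {"gripper":1,"tx":0,"ty":0,"tz":0,"roll":-32}
    - {"gripper":1,"tx":0,"ty":0,"tz":0,"roll":-40}

```text
time: 9.7
tool_pos: [0.4746, 0.2062, 0.0795]
ee_rot: [-0.106, 0.994, -0.0, -0.0]
ft_force: [-1.1, -0.7, -0.1]
gripper_width: 0.0111
grasp_force: 59.0
```

>>> send_rows:
  rows:
    - {"gripper":1,"tx":0,"ty":0,"tz":0,"roll":-3}
    - {"gripper":1,"tx":0,"ty":0,"tz":0,"roll":-6}
    - {"gripper":1,"tx":0,"ty":0,"tz":0,"roll":-8}
    - {"gripper":1,"tx":0,"ty":0,"tz":0,"roll":-8}

```text
time: 10.1
tool_pos: [0.4746, 0.2061, 0.0794]
ee_rot: [-0.173, 0.985, -0.0, -0.0]
ft_force: [-2.5, -1.5, 2.4]
gripper_width: 0.0116
grasp_force: 59.3
```

```bash
python3 w.py w6; python3 -c "
from bench import manip;s=manip.sense();print(s['wrist_torque'])"
```

```text
10.1 [0.4746 0.2061 0.0794] yaw -160.08 q [ 0.21  0.75 -1.11  1.97  0.84  0.97  0.6 ] f [-2.5 -1.5  2.4]
[-0.28639196  0.5859868  -0.12848117]
```

>>> send_rows:
  rows:
    - {"gripper":1,"tx":0,"ty":0,"tz":0,"roll":-2}
    - {"gripper":1,"tx":0,"ty":0,"tz":0,"roll":-4}
    - {"gripper":1,"tx":0,"ty":0,"tz":0,"roll":-4}

```text
time: 10.45
tool_pos: [0.4746, 0.2062, 0.0794]
ee_rot: [-0.208, 0.978, -0.0, -0.0]
ft_force: [-2.7, -1.2, 5.0]
gripper_width: 0.0112
grasp_force: 59.7
```

```bash
python3 w.py w7; python3 -c "
from bench import manip;s=manip.sense();print(s['wrist_torque'])
import cv2
d=cv2.imread('pics/w7.png');cv2.imwrite('pics/w7c.png',cv2.resize(d[130:350,170:450],(760,597),interpolation=cv2.INTER_CUBIC))"
```

```text
10.45 [0.4746 0.2062 0.0794] yaw -156.0 q [ 0.22  0.76 -1.13  1.97  0.85  0.98  0.66] f [-2.7 -1.2  5. ]
[-0.47110796  0.86159393 -0.29673392]
```

View pics/w7c.png

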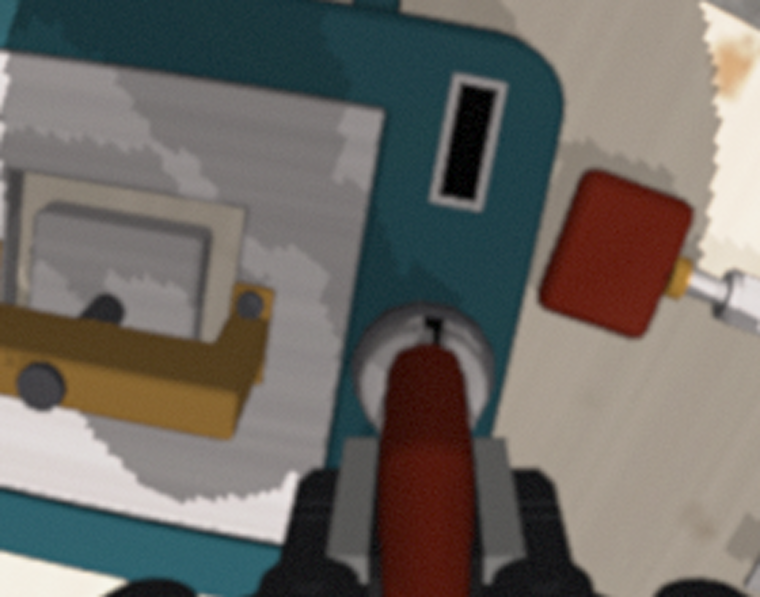

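Cam a's tongue is clear of the die and its slot is now parallel to the hole's long axis. The torque has risen, so it is at the stop. I'll unwind partway and read the torque.

>>> send_rows:
  rows:
    - {"gripper":1,"tx":0,"ty":0,"tz":0,"roll":2}
    - {"gripper":1,"tx":0,"ty":0,"tz":0,"roll":5}
    - {"gripper":1,"tx":0,"ty":0,"tz":0,"roll":5}

```text
time: 10.8
tool_pos: [0.4751, 0.2062, 0.0792]
ee_rot: [-0.164, 0.986, -0.0, 0.0]
ft_force: [-0.6, -1.2, -0.7]
gripper_width: 0.0112
grasp_force: 58.7
```

```bash
python3 w.py w8; python3 -c "
from bench import manip;s=manip.sense();print(s['wrist_torque'])"
```

```text
10.8 [0.4751 0.2062 0.0792] yaw -161.11 q [ 0.21  0.75 -1.1   1.97  0.83  0.97  0.58] f [-0.6 -1.2 -0.7]
[-0.14800089  0.09615935  0.0234309 ]
```

>>> send_rows:
  rows:
    - {"gripper":1,"tx":0,"ty":0,"tz":-1.5,"roll":0}
    - {"gripper":1,"tx":0,"ty":0,"tz":-4,"roll":0}
    - {"gripper":1,"tx":0,"ty":0,"tz":-5.5,"roll":0}
    - {"gripper":1,"tx":0.4,"ty":-4.5,"tz":-5.5,"roll":8}
    - {"gripper":1,"tx":0.8,"ty":-9,"tz":-5.5,"roll":16}

```text
time: 11.35
tool_pos: [0.4971, 0.1191, 0.1358]
ee_rot: [-0.025, 1.0, 0.001, 0.001]
ft_force: [1.7, -0.9, -2.1]
gripper_width: 0.0108
grasp_force: 58.8
```

>>> send_rows:
  rows:
    - {"gripper":1,"tx":-0.8,"ty":-4.5,"tz":0,"roll":8}
    - {"gripper":1,"tx":-0.8,"ty":-4.5,"tz":0,"roll":16}
    - {"gripper":1,"tx":-0.8,"ty":-4.5,"tz":0,"roll":24}
    - {"gripper":1,"tx":-0.8,"ty":-4.5,"tz":0,"roll":32}
    - {"gripper":1,"tx":-0.8,"ty":-4.5,"tz":0,"roll":40}

```text
time: 11.85
tool_pos: [0.507, 0.074, 0.1351]
ee_rot: [0.321, 0.947, 0.0, 0.0]
ft_force: [-0.1, -0.1, -1.1]
gripper_width: 0.0113
grasp_force: 59.0
```

>>> send_rows:
  rows:
    - {"gripper":1,"tx":0,"ty":0,"tz":0,"roll":8}
    - {"gripper":1,"tx":0,"ty":0,"tz":0,"roll":16}
    - {"gripper":1,"tx":0,"ty":0,"tz":0,"roll":24}
    - {"gripper":1,"tx":0,"ty":0,"tz":1,"roll":32}
    - {"gripper":1,"tx":0,"ty":0,"tz":2,"roll":34.9}

```text
time: 12.35
tool_pos: [0.5073, 0.0744, 0.1152]
ee_rot: [0.589, 0.808, 0.001, 0.001]
ft_force: [-1.3, 0.3, -0.6]
gripper_width: 0.0112
grasp_force: 59.0
```

>>> send_rows:
  rows:
    - {"gripper":1,"tx":0,"ty":0,"tz":0,"roll":0}
    - {"gripper":1,"tx":0,"ty":0,"tz":0,"roll":0}

```text
time: 12.55
tool_pos: [0.5068, 0.0744, 0.1149]
ee_rot: [0.587, 0.81, 0.0, 0.0]
ft_force: [0.0, 1.4, -1.6]
gripper_width: 0.0109
grasp_force: 58.9
```

```bash
python3 w.py w9; python3 - <<'E'
import cv2
d=cv2.imread("pics/w9.png");cv2.imwrite("pics/w9c.png",cv2.resize(d[190:340,250:400],(600,600),interpolation=cv2.INTER_CUBIC))
E
```

```text
12.55 [0.5068 0.0744 0.1149] yaw 108.15 q [ 0.31  0.55 -0.75  1.95  0.5   0.84 -0.4 ] f [ 0.   1.4 -1.6]
```

View pics/w9c.png

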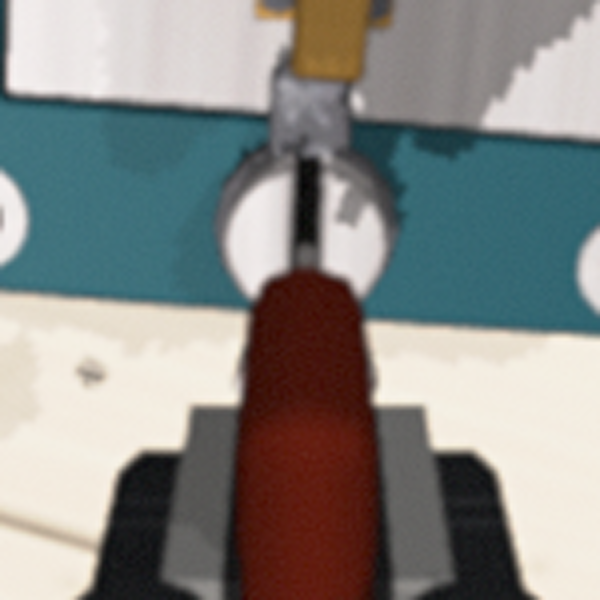

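Slot b is upright at x ≈ 326.8 px with the blade edge directly on its line, so it is aligned. I'll insert and turn.

>>> send_rows:
  rows:
    - {"gripper":1,"tx":0,"ty":0,"tz":1.5,"roll":0}
    - {"gripper":1,"tx":0,"ty":0,"tz":2.6,"roll":0}
    - {"gripper":1,"tx":0,"ty":0,"tz":3.0,"roll":0}
    - {"gripper":1,"tx":0,"ty":0,"tz":3.3,"roll":0}
    - {"gripper":1,"tx":0,"ty":0,"tz":3.5,"roll":0}

```text
time: 13.1
tool_pos: [0.5067, 0.0741, 0.0793]
ee_rot: [0.588, 0.809, 0.0, -0.0]
ft_force: [0.7, -0.6, -1.2]
gripper_width: 0.011
grasp_force: 59.0
```

>>> send_rows:
  rows:
    - {"gripper":1,"tx":0,"ty":0,"tz":0,"roll":0}

```text
time: 13.2
tool_pos: [0.5066, 0.0741, 0.0793]
ee_rot: [0.588, 0.809, -0.0, -0.0]
ft_force: [0.2, 1.1, -1.0]
gripper_width: 0.0116
grasp_force: 59.0
```

>>> send_rows:
  rows:
    - {"gripper":1,"tx":0,"ty":0,"tz":0,"roll":-8}
    - {"gripper":1,"tx":0,"ty":0,"tz":0,"roll":-16}
    - {"gripper":1,"tx":0,"ty":0,"tz":0,"roll":-24}
    - {"gripper":1,"tx":0,"ty":0,"tz":0,"roll":-32}
    - {"gripper":1,"tx":0,"ty":0,"tz":0,"roll":-40}

```text
time: 13.7
tool_pos: [0.5066, 0.0743, 0.0796]
ee_rot: [0.273, 0.962, 0.0, -0.0]
ft_force: [-1.3, 1.6, -2.9]
gripper_width: 0.0111
grasp_force: 58.9
```

>>> send_rows:
  rows:
    - {"gripper":1,"tx":0,"ty":0,"tz":0,"roll":-8}
    - {"gripper":1,"tx":0,"ty":0,"tz":0,"roll":-16}
    - {"gripper":1,"tx":0,"ty":0,"tz":0,"roll":-24}
    - {"gripper":1,"tx":0,"ty":0,"tz":0,"roll":-32}
    - {"gripper":1,"tx":0,"ty":0,"tz":0,"roll":-40}

```text
time: 14.2
tool_pos: [0.5063, 0.0739, 0.0796]
ee_rot: [-0.072, 0.997, -0.0, -0.0]
ft_force: [-1.7, 0.4, -1.9]
gripper_width: 0.0114
grasp_force: 59.2
```

>>> send_rows:
  rows:
    - {"gripper":1,"tx":0,"ty":0,"tz":0,"roll":-5}
    - {"gripper":1,"tx":0,"ty":0,"tz":0,"roll":-10}
    - {"gripper":1,"tx":0,"ty":0,"tz":0,"roll":-14}
    - {"gripper":1,"tx":0,"ty":0,"tz":0,"roll":-16}
    - {"gripper":1,"tx":0,"ty":0,"tz":0,"roll":-16}

```text
time: 14.7
tool_pos: [0.5063, 0.0739, 0.0795]
ee_rot: [-0.208, 0.978, -0.0, -0.0]
ft_force: [-2.4, -0.7, 3.3]
gripper_width: 0.0114
grasp_force: 59.7
```

```bash
python3 w.py w10; python3 -c "
from bench import manip;s=manip.sense();print(s['wrist_torque'])"
```

```text
14.7 [0.5063 0.0739 0.0795] yaw -156.04 q [ 0.5   0.77 -1.16  1.98  0.86  1.    0.9 ] f [-2.4 -0.7  3.3]
[-0.18735547  0.82056417 -0.28813892]
```

>>> send_rows:
  rows:
    - {"gripper":1,"tx":0,"ty":0,"tz":0,"roll":-2}
    - {"gripper":1,"tx":0,"ty":0,"tz":0,"roll":-3}
    - {"gripper":1,"tx":0,"ty":0,"tz":0,"roll":-3}

```text
time: 15.05
tool_pos: [0.5064, 0.0739, 0.0795]
ee_rot: [-0.234, 0.972, -0.0, -0.0]
ft_force: [-5.1, -1.5, 5.7]
gripper_width: 0.0116
grasp_force: 60.3
```

```bash
python3 w.py w11; python3 -c "
from bench import manip;s=manip.sense();print(s['wrist_torque'])"
```

```text
15.05 [0.5064 0.0739 0.0795] yaw -152.96 q [ 0.5   0.78 -1.17  1.98  0.87  1.    0.94] f [-5.1 -1.5  5.7]
[-0.28210545  1.12690479 -0.49776065]
```

The torque climbs steadily, so cam b is also at its stop. I'll unwind, lift, and carry the key to its hole.

>>> send_rows:
  rows:
    - {"gripper":1,"tx":0,"ty":0,"tz":0,"roll":4}
    - {"gripper":1,"tx":0,"ty":0,"tz":0,"roll":8}
    - {"gripper":1,"tx":0,"ty":0,"tz":0,"roll":8}
    - {"gripper":1,"tx":0,"ty":0,"tz":-2.5,"roll":8}
    - {"gripper":1,"tx":0,"ty":0,"tz":-5.5,"roll":8}

```text
time: 15.6
tool_pos: [0.5065, 0.0739, 0.1341]
ee_rot: [-0.167, 0.986, 0.0, -0.001]
ft_force: [0.7, -0.7, -0.5]
gripper_width: 0.0114
grasp_force: 59.1
```

>>> send_rows:
  rows:
    - {"gripper":1,"tx":0,"ty":0,"tz":0,"roll":0}
    - {"gripper":1,"tx":1.1,"ty":4.6,"tz":0,"roll":2}
    - {"gripper":1,"tx":2.2,"ty":9.2,"tz":0,"roll":5.4}
    - {"gripper":1,"tx":3.4,"ty":14,"tz":0,"roll":5.4}
    - {"gripper":1,"tx":3.4,"ty":14,"tz":2,"roll":5.4}

```text
time: 16.1
tool_pos: [0.4268, 0.2026, 0.1167]
ee_rot: [-0.124, 0.992, 0.003, 0.003]
ft_force: [1.0, -0.3, -1.1]
gripper_width: 0.0113
grasp_force: 59.3
```

>>> send_rows:
  rows:
    - {"gripper":1,"tx":0,"ty":0,"tz":0,"roll":0}
    - {"gripper":1,"tx":0,"ty":0,"tz":0,"roll":0}
    - {"gripper":1,"tx":0,"ty":0,"tz":0,"roll":0}

```text
time: 16.4
tool_pos: [0.4297, 0.1946, 0.1144]
ee_rot: [-0.118, 0.993, 0.0, -0.0]
ft_force: [0.5, -0.1, -1.3]
gripper_width: 0.0112
grasp_force: 59.2
```

```bash
python3 w.py w12
```

```text
16.4 [0.4297 0.1946 0.1144] yaw -166.47 q [ 0.25  0.64 -1.15  2.05  0.74  0.95  0.51] f [ 0.5 -0.1 -1.3]
```

>>> send_rows:
  rows:
    - {"gripper":1,"tx":0,"ty":0.05,"tz":2.5,"roll":0}
    - {"gripper":1,"tx":0,"ty":0.05,"tz":3.8,"roll":0}
    - {"gripper":1,"tx":0,"ty":0.05,"tz":4.3,"roll":0}
    - {"gripper":1,"tx":0,"ty":0.05,"tz":4.7,"roll":0}
    - {"gripper":1,"tx":0,"ty":0.05,"tz":4.7,"roll":0}

```text
time: 16.95
tool_pos: [0.4289, 0.1958, 0.0673]
ee_rot: [-0.118, 0.993, 0.0, -0.0]
ft_force: [0.4, -1.4, -0.6]
gripper_width: 0.0114
grasp_force: 59.3
```

>>> send_rows:
  rows:
    - {"gripper":1,"tx":0,"ty":0,"tz":0.8,"roll":0}
    - {"gripper":1,"tx":0,"ty":0,"tz":1.3,"roll":0}
    - {"gripper":1,"tx":0,"ty":0,"tz":1.6,"roll":0}
    - {"gripper":1,"tx":0,"ty":0,"tz":1.7,"roll":0}
    - {"gripper":1,"tx":0,"ty":0,"tz":1.7,"roll":0}

```text
time: 17.45
tool_pos: [0.4288, 0.1958, 0.051]
ee_rot: [-0.119, 0.993, -0.001, 0.0]
ft_force: [-1.4, -3.0, 10.3]
gripper_width: 0.0113
grasp_force: 61.2
```

The collar is seated, with 10 N of upward force at the home height. I'll release and retreat.

>>> send_rows:
  rows:
    - {"gripper":-1,"tx":0,"ty":0,"tz":0,"roll":0}
    - {"gripper":-1,"tx":0,"ty":0,"tz":0,"roll":0}
    - {"gripper":-1,"tx":0,"ty":0,"tz":0,"roll":0}
    - {"gripper":-1,"tx":0,"ty":0,"tz":0,"roll":0}
    - {"gripper":-1,"tx":0,"ty":0,"tz":0,"roll":0}

```text
time: 17.95
tool_pos: [0.4288, 0.1958, 0.0502]
ee_rot: [-0.118, 0.993, 0.0, -0.0]
ft_force: [-0.7, 0.6, -0.5]
gripper_width: 0.0821
grasp_force: 0.0
```

>>> send_rows:
  rows:
    - {"gripper":-1,"tx":0,"ty":0,"tz":0,"roll":0}
    - {"gripper":-1,"tx":0,"ty":0,"tz":-4,"roll":0}
    - {"gripper":-1,"tx":0,"ty":0,"tz":-8,"roll":0}
    - {"gripper":-1,"tx":0,"ty":0,"tz":-12,"roll":0}
    - {"gripper":-1,"tx":0,"ty":0,"tz":-16,"roll":0}

```text
time: 18.45
tool_pos: [0.4284, 0.1958, 0.2118]
ee_rot: [-0.119, 0.993, 0.0, -0.0]
ft_force: [1.1, -0.2, 0.4]
gripper_width: 0.0854
grasp_force: 0.0
```

>>> send_rows:
  rows:
    - {"gripper":-1,"tx":-2.4,"ty":-3.4,"tz":0,"roll":8.5}
    - {"gripper":-1,"tx":-4.7,"ty":-6.8,"tz":0,"roll":17}
    - {"gripper":-1,"tx":-4.7,"ty":-6.8,"tz":0,"roll":25.5}
    - {"gripper":-1,"tx":-4.7,"ty":-6.8,"tz":0,"roll":34}
    - {"gripper":-1,"tx":-4.7,"ty":-6.8,"tz":0,"roll":42.5}

```text
time: 18.95
tool_pos: [0.4905, 0.1404, 0.2102]
ee_rot: [0.253, 0.968, 0.0, -0.0]
ft_force: [-0.1, 0.2, -0.7]
gripper_width: 0.0854
grasp_force: 0.0
```

>>> send_rows:
  rows:
    - {"gripper":-1,"tx":0,"ty":0,"tz":0,"roll":8.5}
    - {"gripper":-1,"tx":0,"ty":0,"tz":0,"roll":17}
    - {"gripper":-1,"tx":0,"ty":0,"tz":2,"roll":25.5}
    - {"gripper":-1,"tx":0,"ty":0,"tz":4,"roll":34}
    - {"gripper":-1,"tx":0,"ty":0,"tz":6,"roll":42.5}

```text
time: 19.45
tool_pos: [0.4904, 0.1407, 0.1497]
ee_rot: [0.586, 0.81, 0.0, 0.0]
ft_force: [0.8, -0.5, -0.2]
gripper_width: 0.0852
grasp_force: 0.0
```

>>> send_rows:
  rows:
    - {"gripper":-1,"tx":0,"ty":0,"tz":0,"roll":5}
    - {"gripper":-1,"tx":0,"ty":0,"tz":0,"roll":5}
    - {"gripper":-1,"tx":0,"ty":0,"tz":0,"roll":5}

```text
time: 19.75
tool_pos: [0.4906, 0.1411, 0.1505]
ee_rot: [0.617, 0.787, 0.0, 0.0]
ft_force: [1.0, -0.9, 0.2]
gripper_width: 0.0852
grasp_force: 0.0
```

```bash
python3 w.py w13;python3 - <<'E'
import cv2
d=cv2.imread("pics/w13.png");cv2.imwrite("pics/w13c.png",d[60:420,100:600])
E
```

```text
19.75 [0.4906 0.1411 0.1505] yaw 103.78 q [ 0.18  0.49 -0.75  1.91  0.43  0.9  -0.54] f [ 1.  -0.9  0.2]
```

View pics/w13c.png

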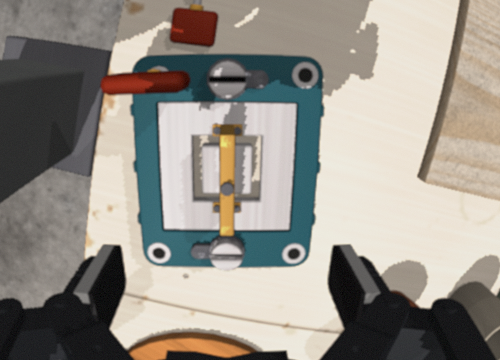

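Both tongues now lie along the rim, clear of the die, the key is upright in its hole, and the bridge is centred between the fingers at x ≈ 327 px. I'll descend and grip.

>>> send_rows:
  rows:
    - {"gripper":-1,"tx":0,"ty":0,"tz":4,"roll":0}
    - {"gripper":-1,"tx":0,"ty":0,"tz":8,"roll":0}
    - {"gripper":-1,"tx":0,"ty":0,"tz":10.5,"roll":0}
    - {"gripper":0,"tx":0,"ty":0,"tz":11.4,"roll":0}
    - {"gripper":1,"tx":0,"ty":0,"tz":11.4,"roll":0}

```text
time: 20.3
tool_pos: [0.4902, 0.1408, 0.0358]
ee_rot: [0.618, 0.786, -0.0, -0.001]
ft_force: [-0.1, -0.4, -0.1]
gripper_width: 0.0594
grasp_force: 0.0
```

>>> send_rows:
  rows:
    - {"gripper":1,"tx":0,"ty":0,"tz":0,"roll":0}
    - {"gripper":1,"tx":0,"ty":0,"tz":0,"roll":0}
    - {"gripper":1,"tx":0,"ty":0,"tz":0,"roll":0}
    - {"gripper":1,"tx":0,"ty":0,"tz":0,"roll":0}
    - {"gripper":1,"tx":0,"ty":0,"tz":0,"roll":0}

```text
time: 20.8
tool_pos: [0.4912, 0.141, 0.0376]
ee_rot: [0.618, 0.786, 0.001, 0.001]
ft_force: [-0.7, -1.0, 7.0]
gripper_width: 0.0094
grasp_force: 60.2
```

>>> send_rows:
  rows:
    - {"gripper":1,"tx":0,"ty":0,"tz":-0.4,"roll":0}
    - {"gripper":1,"tx":0,"ty":0,"tz":-0.8,"roll":0}
    - {"gripper":1,"tx":0,"ty":0,"tz":-1.2,"roll":0}
    - {"gripper":1,"tx":0,"ty":0,"tz":-1.6,"roll":0}
    - {"gripper":1,"tx":0,"ty":0,"tz":-2.2,"roll":0}

```text
time: 21.3
tool_pos: [0.4902, 0.1407, 0.0585]
ee_rot: [0.618, 0.786, -0.0, -0.0]
ft_force: [0.8, -0.2, -2.8]
gripper_width: 0.0088
grasp_force: 58.5
```

>>> send_rows:
  rows:
    - {"gripper":1,"tx":0,"ty":0,"tz":-1,"roll":0}
    - {"gripper":1,"tx":0,"ty":0,"tz":-2,"roll":0}
    - {"gripper":1,"tx":0,"ty":0,"tz":-3.5,"roll":0}
    - {"gripper":1,"tx":0,"ty":0,"tz":-5,"roll":0}
    - {"gripper":1,"tx":0,"ty":0,"tz":-6,"roll":0}

```text
time: 21.8
tool_pos: [0.4908, 0.141, 0.1199]
ee_rot: [0.618, 0.786, 0.001, 0.0]
ft_force: [0.5, -0.7, -4.3]
gripper_width: 0.0092
grasp_force: 58.7
```

```bash
python3 w.py w14;python3 - <<'E'
from h import *
# bat centre refined from wrist views w1 (ellipse boundary at z=.012)
for n in("w1",):
    d=dict(np.load(f"pics/{n}.npz"));hsv=cv2.cvtColor(d["img"],cv2.COLOR_RGB2HSV)
    m=((hsv[...,0]>5)&(hsv[...,0]<18)&(hsv[...,1]>120)&(hsv[...,2]>90)).astype(np.uint8);m[:,:455]=0;m[:130]=0;m[315:]=0;m[:,614:]=0
    k=max(cv2.findContours(cv2.morphologyEx(m,cv2.MORPH_OPEN,np.ones((5,5))),0,1)[0],key=cv2.contourArea)
    P=np.array([won(d,d,p[0].astype(float),.012)[:2] for p in k],np.float32)
    print(cv2.boundingRect(k),cv2.minEnclosingCircle(P),cv2.fitEllipse(P))
E
```

```text
21.8 [0.4908 0.141  0.1199] yaw 103.61 q [ 0.16  0.53 -0.72  1.95  0.47  0.83 -0.59] f [ 0.5 -0.7 -4.3]
(475, 145, 135, 161) ((0.5242500305175781, -0.1379513293504715), 0.1007901057600975) ((0.5222214460372925, -0.1373317390680313), (0.1948012262582779, 0.19717971980571747), 146.94447326660156)
```

>>> send_rows:
  rows:
    - {"gripper":1,"tx":-2,"ty":-0.3,"tz":0,"roll":0}
    - {"gripper":1,"tx":-5.5,"ty":-0.7,"tz":0,"roll":0}
    - {"gripper":1,"tx":-9,"ty":-1.1,"tz":0,"roll":0}
    - {"gripper":1,"tx":-12.5,"ty":-1.6,"tz":0,"roll":0}
    - {"gripper":1,"tx":-16,"ty":-2,"tz":0,"roll":0}

```text
time: 22.35
tool_pos: [0.5084, -0.0209, 0.1182]
ee_rot: [0.618, 0.786, -0.0, -0.0]
ft_force: [0.5, 0.4, -5.0]
gripper_width: 0.0087
grasp_force: 58.6
```

>>> send_rows:
  rows:
    - {"gripper":1,"tx":-3.5,"ty":-0.5,"tz":0,"roll":0}
    - {"gripper":1,"tx":-7,"ty":-1,"tz":0,"roll":0}
    - {"gripper":1,"tx":-10,"ty":-1.3,"tz":0,"roll":0}
    - {"gripper":1,"tx":-11.5,"ty":-1.5,"tz":0,"roll":0}
    - {"gripper":1,"tx":-11.5,"ty":-1.5,"tz":0,"roll":0}

```text
time: 22.85
tool_pos: [0.5208, -0.1373, 0.1178]
ee_rot: [0.62, 0.785, -0.0, -0.0]
ft_force: [0.2, -0.2, -3.9]
gripper_width: 0.0095
grasp_force: 58.6
```

>>> send_rows:
  rows:
    - {"gripper":1,"tx":0,"ty":0,"tz":0,"roll":0}
    - {"gripper":1,"tx":0,"ty":0,"tz":0,"roll":0}

```text
time: 23.05
tool_pos: [0.5212, -0.1326, 0.1185]
ee_rot: [0.617, 0.787, 0.0, -0.0]
ft_force: [0.2, -0.6, -4.0]
gripper_width: 0.009
grasp_force: 58.6
```

```bash
python3 w.py w15;python3 - <<'E'
from h import *
from scipy.optimize import least_squares
def fit(P):
    f=lambda q:np.hypot(P[:,0]-q[0],P[:,1]-q[1])-.1
    r=least_squares(f,P.mean(0),loss="soft_l1",f_scale=.001);return r.x.round(4),(np.abs(r.fun)<.003).mean().round(2),len(P)
d=dict(np.load("pics/w15.npz"));hsv=cv2.cvtColor(d["img"],cv2.COLOR_RGB2HSV)
m=((hsv[...,0]>5)&(hsv[...,0]<18)&(hsv[...,1]>120)&(hsv[...,2]>70)).astype(np.uint8)
m=cv2.morphologyEx(m,cv2.MORPH_OPEN,np.ones((3,3)))
q,l,st,ce=cv2.connectedComponentsWithStats(m)
for i in range(1,q):
    if st[i,4]>400: print(st[i],ce[i].round())
k=np.vstack([x for x in cv2.findContours(m,0,1)[0] if cv2.contourArea(x)>400])[:,0].astype(float)
P=np.array([won(d,d,p,.012)[:2] for p in k]);g=np.abs(np.hypot(*(P-[.521,-.134]).T)-.1)<.012
print("wrist15",fit(P[g]), np.degrees(np.arctan2(*(P[g]-[.521,-.134]).T[::-1])).round()[::12])
for n in("scene0","side0"):
    c=dict(np.load(f"pics/{n}.npz"));hsv=cv2.cvtColor(c["img"],cv2.COLOR_RGB2HSV)
    m=((hsv[...,0]>5)&(hsv[...,0]<16)&(hsv[...,1]>140)&(hsv[...,2]>90)).astype(np.uint8);m[:, :300]=0; m[:225]=0;m[285:]=0
    k=max(cv2.findContours(m,0,1)[0],key=cv2.contourArea)[:,0].astype(float)
    P=np.array([onz(c,p,.012)[:2] for p in k]);far=P[P[:,1]<-.135];print(n,fit(P),fit(far))
E
```

```text
23.05 [ 0.5212 -0.1326  0.1185] yaw 103.75 q [ 0.68  0.58 -0.74  1.88  0.49  0.88 -0.06] f [ 0.2 -0.6 -4. ]
[ 567   53   73   97 5803] [607. 100.]
[  193   104   266   205 19061] [326. 172.]
[ 272  245   43   79 1067] [283. 273.]
[ 339  245   42   80 1047] [369. 273.]
[567 262  36  40 632] [586. 283.]
[459 343 103  16 531] [508. 351.]
wrist15 (array([ 0.5226, -0.1412]), np.float64(0.88), 581) [ 107.  112.  117.  122.  127.  132.  139.  145.  152.  159.  164.  170.
  176. -179. -173. -168. -162. -157. -151. -145. -139. -132. -135. -141.
   -9.  -15.  -20.  -15.   -9.   -3.    3.    9.   14.   20.   25.   31.
   36.   42.   48.   54.   61.   68.   74.   80.   85.   90.   95.  100.
  105.]
scene0 (array([ 0.519 , -0.1323]), np.float64(0.49), 180) (array([ 0.5189, -0.13  ]), np.float64(0.85), 88)
side0 (array([ 0.5208, -0.1314]), np.float64(0.67), 187) (array([ 0.5214, -0.1306]), np.float64(0.82), 89)
```

>>> send_rows:
  rows:
    - {"gripper":1,"tx":0,"ty":0,"tz":0,"roll":0}
    - {"gripper":1,"tx":0,"ty":0,"tz":0,"roll":0}
    - {"gripper":1,"tx":0,"ty":0,"tz":0,"roll":0}

```text
time: 23.4
tool_pos: [0.5212, -0.1343, 0.1183]
ee_rot: [0.618, 0.786, 0.0, 0.0]
ft_force: [-0.6, -1.7, -4.0]
gripper_width: 0.0092
grasp_force: 58.6
```

```bash
python3 w.py w16;python3 - <<'E'
from h import *
from scipy.optimize import least_squares
def fit(P):
    f=lambda q:np.hypot(P[:,0]-q[0],P[:,1]-q[1])-q[2]
    r=least_squares(f,[*P.mean(0),.1],loss="soft_l1",f_scale=.001);return r.x.round(4),(np.abs(r.fun)<.002).mean().round(2),len(P)
for n in("w15","w16","w1"):
    d=dict(np.load(f"pics/{n}.npz"));hsv=cv2.cvtColor(d["img"],cv2.COLOR_RGB2HSV)
    m=((hsv[...,0]>5)&(hsv[...,0]<18)&(hsv[...,1]>120)&(hsv[...,2]>70)).astype(np.uint8)
    m=cv2.morphologyEx(m,cv2.MORPH_OPEN,np.ones((3,3)))
    k=np.vstack([x for x in cv2.findContours(m,0,1)[0] if cv2.contourArea(x)>400])[:,0].astype(float)
    for z in(0.012,0):
        P=np.array([won(d,d,p,z)[:2] for p in k]);g=np.abs(np.hypot(*(P-[.522,-.136]).T)-.1)<.012
        print(n,z,fit(P[g]))
for n in("scene0","side0"):
    c=dict(np.load(f"pics/{n}.npz"));im=c["img"];hsv=cv2.cvtColor(im,cv2.COLOR_RGB2HSV)
    m=((hsv[...,0]>5)&(hsv[...,0]<16)&(hsv[...,1]>120)&(hsv[...,2]>70)).astype(np.uint8);m[:, :300]=0; m[:225]=0;m[285:]=0
    k=max(cv2.findContours(m,0,1)[0],key=cv2.contourArea)[:,0].astype(float)
    P=np.array([onz(c,p,.012)[:2] for p in k]);print(n,fit(P),"y range",P[:,1].min(),P[:,1].max(),"x",P[:,0].min(),P[:,0].max())
    # where the predicted circle lies
    E=np.linalg.inv(c["extrinsics"])
    for cy in(-.131,-.139):
        v=[]
        for a in np.linspace(0,2*np.pi,90):
            X=E@[.521+.1*np.cos(a),cy+.1*np.sin(a),.012,1];v.append([c["fx"]*X[0]/X[2]+c["cx"],c["fy"]*X[1]/X[2]+c["cy"]])
        print(cy,np.min(v,0).round(1),np.max(v,0).round(1))
    print("mask px",k.min(0),k.max(0))
E
```

```text
23.4 [ 0.5212 -0.1343  0.1183] yaw 103.65 q [ 0.68  0.58 -0.73  1.88  0.5   0.88 -0.06] f [-0.6 -1.7 -4. ]
w15 0.012 (array([ 0.522 , -0.1388,  0.0977]), np.float64(0.9), 585)
w15 0 (array([ 0.5229, -0.1425,  0.1021]), np.float64(0.81), 658)
w16 0.012 (array([ 0.522 , -0.1387,  0.0977]), np.float64(0.91), 581)
w16 0 (array([ 0.5229, -0.1423,  0.1021]), np.float64(0.81), 655)
w1 0.012 (array([ 0.5226, -0.137 ,  0.0985]), np.float64(0.9), 447)
w1 0 (array([ 0.521 , -0.1457,  0.1015]), np.float64(0.94), 389)
scene0 (array([ 0.5176, -0.132 ,  0.0994]), np.float64(0.64), 185) y range -0.2342146311396539 -0.029789626648867085 x 0.4189382747741232 0.6171346523214213
-0.131 [338.2 229.5] [418.5 275.1]
-0.139 [340.  228.2] [420.  273.5]
mask px [341. 229.] [419. 276.]
side0 (array([ 0.5215, -0.1313,  0.1006]), np.float64(0.55), 194) y range -0.23587032014503662 -0.02747578176158305 x 0.4244073452320815 0.6203165540313837
-0.131 [320.6 227.9] [405.9 269.1]
-0.139 [321.4 226.5] [406.2 267.2]
mask px [322. 227.] [404. 270.]
```

>>> send_rows:
  rows:
    - {"gripper":1,"tx":-0.2,"ty":0,"tz":2.5,"roll":0}
    - {"gripper":1,"tx":-0.2,"ty":0,"tz":5,"roll":0}
    - {"gripper":1,"tx":-0.2,"ty":0,"tz":6.8,"roll":0}
    - {"gripper":1,"tx":-0.2,"ty":0,"tz":7.6,"roll":0}
    - {"gripper":1,"tx":-0.2,"ty":0,"tz":7.8,"roll":0}

```text
time: 23.95
tool_pos: [0.5213, -0.1365, 0.0397]
ee_rot: [0.618, 0.786, -0.0, -0.001]
ft_force: [-0.4, 0.5, -3.5]
gripper_width: 0.0091
grasp_force: 58.6
```

>>> send_rows:
  rows:
    - {"gripper":1,"tx":0,"ty":0,"tz":0.1,"roll":0}
    - {"gripper":1,"tx":0,"ty":0,"tz":0.2,"roll":0}
    - {"gripper":1,"tx":0,"ty":0,"tz":0.3,"roll":0}
    - {"gripper":1,"tx":0,"ty":0,"tz":0.3,"roll":0}

```text
time: 24.35
tool_pos: [0.5218, -0.1368, 0.0377]
ee_rot: [0.618, 0.786, 0.0, 0.0]
ft_force: [-0.7, 0.5, -3.6]
gripper_width: 0.0093
grasp_force: 58.6
```

>>> send_rows:
  rows:
    - {"gripper":1,"tx":0,"ty":0,"tz":0.1,"roll":0}
    - {"gripper":1,"tx":0,"ty":0,"tz":0.15,"roll":0}
    - {"gripper":1,"tx":0,"ty":0,"tz":0.15,"roll":0}

```text
time: 24.65
tool_pos: [0.5215, -0.1367, 0.0357]
ee_rot: [0.618, 0.786, -0.0, -0.0]
ft_force: [-0.5, 1.5, -3.8]
gripper_width: 0.0092
grasp_force: 58.6
```

>>> send_rows:
  rows:
    - {"gripper":1,"tx":0,"ty":0,"tz":0.05,"roll":0}
    - {"gripper":1,"tx":0,"ty":0,"tz":0.1,"roll":0}
    - {"gripper":1,"tx":0,"ty":0,"tz":0.1,"roll":0}

```text
time: 24.95
tool_pos: [0.5216, -0.1367, 0.0356]
ee_rot: [0.618, 0.786, -0.0, 0.0]
ft_force: [-3.1, -0.1, 7.0]
gripper_width: 0.0091
grasp_force: 60.2
```

Contact: the force went from -4 to +7 N, so the die is down. I'll release and retreat.

>>> send_rows:
  rows:
    - {"gripper":-1,"tx":0,"ty":0,"tz":0,"roll":0}
    - {"gripper":-1,"tx":0,"ty":0,"tz":0,"roll":0}
    - {"gripper":-1,"tx":0,"ty":0,"tz":0,"roll":0}
    - {"gripper":-1,"tx":0,"ty":0,"tz":0,"roll":0}
    - {"gripper":-1,"tx":0,"ty":0,"tz":0,"roll":0}

```text
time: 25.45
tool_pos: [0.5217, -0.1366, 0.0347]
ee_rot: [0.618, 0.786, 0.0, -0.0]
ft_force: [0.1, 0.6, 0.2]
gripper_width: 0.08
grasp_force: 0.0
```

>>> send_rows:
  rows:
    - {"gripper":-1,"tx":0,"ty":0,"tz":0,"roll":0}
    - {"gripper":-1,"tx":0,"ty":0,"tz":-3,"roll":0}
    - {"gripper":-1,"tx":0,"ty":0,"tz":-7,"roll":0}
    - {"gripper":-1,"tx":0,"ty":0,"tz":-12,"roll":0}
    - {"gripper":-1,"tx":0,"ty":0,"tz":-17,"roll":0}

```text
time: 25.95
tool_pos: [0.5211, -0.1364, 0.2063]
ee_rot: [0.618, 0.786, 0.0, -0.001]
ft_force: [0.9, -1.2, -0.2]
gripper_width: 0.086
grasp_force: 0.0
```

>>> send_rows:
  rows:
    - {"gripper":-1,"tx":0,"ty":0,"tz":-4,"roll":0}
    - {"gripper":-1,"tx":0,"ty":0,"tz":-5,"roll":0}
    - {"gripper":-1,"tx":0,"ty":0,"tz":-5,"roll":0}
    - {"gripper":-1,"tx":0,"ty":0,"tz":-5,"roll":0}
    - {"gripper":-1,"tx":0,"ty":0,"tz":-5,"roll":0}

```text
time: 26.45
tool_pos: [0.5207, -0.1368, 0.253]
ee_rot: [0.618, 0.786, -0.001, -0.001]
ft_force: [1.3, 0.5, -0.1]
gripper_width: 0.0855
grasp_force: 0.0
```

```bash
python3 w.py w17;python3 - <<'E'
from h import *
from bench import manip
from scipy.optimize import least_squares
d=dict(np.load("pics/w17.npz"));hsv=cv2.cvtColor(d["img"],cv2.COLOR_RGB2HSV)
m=((hsv[...,0]>5)&(hsv[...,0]<18)&(hsv[...,1]>120)&(hsv[...,2]>70)).astype(np.uint8)
k=max(cv2.findContours(cv2.morphologyEx(m,cv2.MORPH_OPEN,np.ones((3,3))),0,1)[0],key=cv2.contourArea)
H=np.zeros_like(m);cv2.fillConvexPoly(H,cv2.convexHull(k),1)
P=np.array([won(d,d,p[0].astype(float),.012)[:2] for p in cv2.convexHull(k)])
r=least_squares(lambda q:np.hypot(P[:,0]-q[0],P[:,1]-q[1])-q[2],[.52,-.136,.1],loss="soft_l1",f_scale=.001);print("bat",r.x)
g=((hsv[...,1]<60)&(hsv[...,2]>90)&(H>0)).astype(np.uint8);g=cv2.morphologyEx(g,cv2.MORPH_CLOSE,np.ones((15,15)))
k=max(cv2.findContours(g,0,1)[0],key=cv2.contourArea);b=cv2.boxPoints(cv2.minAreaRect(k))
B=np.array([won(d,d,p,.022) for p in b]);print("die",B.round(4).tolist(),B.mean(0))
for n in("scene","side"):
    c=manip.capture(n);h=cv2.cvtColor(c["img"],cv2.COLOR_RGB2HSV)
    m=(((h[...,0]<6)|(h[...,0]>174))&(h[...,1]>150)&(h[...,2]>60)).astype(np.uint8)
    q,l,st,ce=cv2.connectedComponentsWithStats(m)
    print(n,[(st[i].tolist(),ce[i].round(1).tolist()) for i in range(1,q) if st[i,4]>60 and ce[i,1]>280])
    c0=np.load(f"pics/{n}0.npz")["img"]
    x,y,w,hh=(235,195,105,75) if n=="scene" else (205,200,110,85)
    df=np.abs(c["img"].astype(int)-c0)[y:y+hh,x:x+w].max(2);print("bystander diff px",(df>40).sum())
    cv2.imwrite(f"pics/{n}1.png",c["img"][:,:,::-1])
E
```

```text
26.45 [ 0.5207 -0.1368  0.253 ] yaw 103.6 q [ 0.76  0.44 -0.83  1.69  0.35  1.17  0.08] f [ 1.3  0.5 -0.1]
bat [ 0.52212644 -0.13926801  0.0984253 ]
die [[0.4605, -0.0983, 0.022], [0.5584, -0.0746, 0.022], [0.5856, -0.1731, 0.022], [0.4814, -0.1984, 0.022]] [ 0.52147554 -0.13609335  0.022     ]
scene [([324, 309, 23, 21, 345], [334.8, 318.8]), ([307, 346, 19, 14, 140], [316.4, 352.6]), ([243, 369, 21, 16, 194], [252.9, 376.6])]
bystander diff px 70
side [([369, 302, 27, 19, 494], [382.3, 311.0]), ([361, 349, 19, 11, 161], [370.0, 353.5]), ([311, 389, 22, 16, 269], [321.7, 396.3])]
bystander diff px 134
```

```bash
python3 - <<'E'
import cv2,numpy as np
for n,B in(("scene",{"cup":(268,226,38,45),"mug":(296,192,48,55),"beaker":(230,212,34,48)}),("side",{"cup":(254,238,38,48),"mug":(264,200,56,56),"beaker":(204,232,38,54)})):
    a,b=[cv2.imread(f"pics/{n}{i}.png",0).astype(np.float32) for i in(0,1)]
    for k,(x,y,w,h) in B.items():
        print(n,k,np.round(cv2.phaseCorrelate(a[y:y+h,x:x+w],b[y:y+h,x:x+w]),2).tolist() if 0 else cv2.phaseCorrelate(a[y:y+h,x:x+w].copy(),b[y:y+h,x:x+w].copy()))
E
```

```text
scene cup ((-0.03297557830839182, 0.5028792574280914), 0.989747670756446)
scene mug ((-0.012546750423219066, 0.01553042383577008), 0.9933940724366241)
scene beaker ((-0.04056550643228718, -0.022743701022008622), 0.9991288603179984)
side cup ((0.00858972859768059, -0.01590169717832879), 0.9975566500176986)
side mug ((-0.014972498122922673, -0.010563294276305868), 1.0016888059510125)
side beaker ((-0.00974138326745333, 0.002786122237250055), 1.0018605024726301)
```

The cup, beaker and mug have not moved, the key is home, and the die is within about 3 mm of the bat's centre. I'll hand the job in.

```bash
python3 -c "
from bench import manip;print(manip.job_done())"
```

```text
the job is handed in; nothing more can be done
None
```

I handed the job in at about 26.5 s: both cams are turned to their stops with the key, the key is back home in its hole, the die is set down gently, bridge up, about 3 mm from the bat's centre, and the cup, beaker and mug have not moved.

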